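Extend the telescoping brush to its second stop and hold it up

ROBOT

A 6-joint arm with a two-finger parallel gripper is mounted at the origin on the work surface. World frame = base frame: x ahead of the robot, y to its left, z up, the work surface at z = 0. Lengths are in m, angles in rad, forces in N, time in s.
With the tool pointing down it reaches from about 0.225 to 0.725 m from the base axis. Payload 3.1 kg.
Tool frame: the origin (TCP) lies at the very end of the fingers, on their centre line; the grasp point (between the pads) lies 19 mm behind it; y points along the fingers, z is the direction in which the jaws open and shut, and the axes are right-handed (so a half turn about y gives the same grasp; the last joint's range is limited). The gripper opens to 85 mm and grips with 20 to 120 N. Pads are 22 mm wide; open, the fingers measure 114 mm over their backs; the gripper's body (76 mm by 85 mm) begins 54 mm behind the grasp point. The pads swing forward as they close: fully open they stand 13 mm farther back than shut.
Start: joints at [1.094, 0.048, 0.099, 1.622, 0, 1.443], TCP at [0.179, 0.493, 0.231] pointing down, gripper open.
Joint ranges: [-2.91, 2.91], [-0.99, 1.94], [-1.21, 1.42], [-2.12, 2.29], [-1.49, 1.47], [-3.14, 3.14]. Speed limits (rad/s): [2.79, 2.79, 3.14, 3.14, 3.14, 3.14].

INTERFACE

Orientations are given as a unit quaternion [x, y, z, w].
In Python, from plant import robot, viewer, hand_in, spotter gives the robot as it stands. The module is installed in compiled form; this text tells all that it offers.
- The arm moves only by the tool drive_tool, never from a script. Its argument "moves" is a list of rows, each an object of numbers: "dx", "dy", "dz": the shift along the tool's x, y, z in mm; "wx", "wy", "wz": the turn, a rotation vector about the tool's x, y, z in rad; "grip": the finger opening in mm, from 0 to 85.4. In form: [{"dx": .., "dy": .., "dz": .., "wx": .., "wy": .., "wz": .., "grip": ..}, ...]. A call has 1 to 10 rows; each row is the pose to reach, as a shift and turn from the pose commanded when the call began, along the tool's axes at that moment; what a row does not reach only later rows make up. A row lasts 1/12 s, in which the tool goes at most 41.7 mm and 7.16 degrees, less where a joint would pass 70% of its speed; a pose out of reach is approached as far as the arm can. A call with a gripper value outside its range is refused whole. The fingers move at their own pace and stop on an object; the grip force is fixed at half the most. Time passes only in rows, so rows that repeat a pose let the fingers close. It gives the time, the measured TCP pose, the force and the opening at its end, in the units of the state.
- robot.state(): the state, without advancing time (a new reading comes with each control period).
- viewer.snapshot(name): name is "scene" or "side" or "wrist"; returns the picture (480x640x3 uint8, red, green, blue); there is no depth.
- viewer.calibration(name): a dict with "K" (3x3 intrinsics, pixels), "k1" (the pictures are not rectified: a ray, as slopes to the right and down, at radius r is drawn at 1 + k1 r^2 times it, then the intrinsics apply), "origin" and "rotation" of the camera in the world. Camera axes: x right, y down, z forward; pixel columns grow to the right and rows downward; lengths in m; the calibration is good to about 2 mm. A picture is of the moment at which its call begins: read the wrist's pose just before it. calibration takes no time and is no camera call; for the wrist camera it gives the pose at the moment of the call.
- hand_in(): hands the job in, once; it reports no verdict.
Trained networks look in the newest picture that a camera, given by its name, has taken for a name from the list of things; names that differ only in an ending like _2 or _b are one class to them, and where a whole thing is asked for, a point or a joint stands for the part that bears it (a point fixed in the world has none). Each returns a list of dicts, best first, with "p" (0 to 1); they miss things now and then, are a little off and sometimes report something else, mostly with a low value. They report only what shows in the picture. A call takes as long as a camera call. They do not tell look-alikes from the thing itself.
- spotter.boxes_of(camera, query): "centre" ([x, y, z] in m, in world coordinates, good to about 4 mm: the middle of the surface that is visible of it).
- spotter.cut_out(camera, query): "region" (480x640 bool, what is visible of it).
- spotter.landmark_of(camera, query): "centre" ([x, y, z] in m, in world coordinates, good to about 4 mm: a listed point, or the origin of a listed thing).
The state is a dict: "clock": time; "joint_positions": joint angles; "joint_vel": joint speeds; "effort": joint torques, N m; "tool_pos": TCP position; "tcp_rot": TCP orientation; "force": force on the tool from outside, world axes, zero at the start; "ft_torque": the same for the moment, N m; "width": finger opening in m.
Only numpy, scipy, OpenCV 4.12 (cv2) and the standard library are available. Lean on these libraries where they do the work, as an engineer would, in place of code of your own. Each camera call takes 0.05 s, during which the arm holds its last target. There are 200 camera calls.

TASK

I am about to scrub the window, so get the telescoping brush ready. While its head stands in its cup of the sink caddy, squeeze in the button on its handle and pull the handle up past the first stop to the second, then let the button spring out so that it is locked there. Then take it by the handle without pressing the button, lift it upright clear out of the caddy, leaving everything else in place, and finish holding it up there, fully extended: do not put it down or let go.

Things in the scene. Friction and masses are not known exactly. Their poses are not given: they have to be found in the camera images.
- brush: Telescoping scrub brush, lower section, loose, 0.27 to 0.4 kg; stands head down in one caddy cup, may lean or shift a few mm. Origin: centre of the head's underside; z up the brush, x to the button's side. Round head 44 mm across, 56 mm tall, white bristles under a black hub; steel tube 16 mm across above it, running inside the handle. Total height 195 mm closed, 275 mm at the second stop.
- handle (a joint): How far the handle is drawn up the tube, m: 0 closed (start), 0.040 first stop, 0.080 second stop and end of travel. Button out: locked at a stop with 2 mm of play, a pull lifts the whole brush. Button in: slides with about 1 N of friction, less than the lower section's weight, and stays where left. Button let go between stops: stays half in, snaps out at the next stop.
- button (a joint): How far the button is pressed in, m: 0 fully out (locked at a stop), 0.006 flush with the handle's face. It must be in by at least 0.004 to free the handle; spring 4 N at the start of the press, 7 N flush.
- handle_grip (a point): Point on the handle's axis at the height of the button, moving with the handle (167 mm above the brush's origin when closed); x towards the button. The handle (0.08 kg) is a black plastic bar with rounded edges, 28 mm in x, 30 mm in y, 120 mm tall; its top is 28 mm above this point, its lower end 92 mm below. The faces across y are plain.
- button_face (a point): Centre of the outer face of the round grey button, 16 mm across, on the +x face of the handle, standing 6 mm proud of it; 20 mm from the handle's axis when out. Closing two fingers on the handle along its x, one on the button and one on the face behind, presses the button flush.
- caddy: The grey sink caddy, fixed to the worktop: a tray 105 mm (x) by 305 mm (y) with three round cups in a row along its y at -95, 0 and +95 mm, each 49 mm inside and 57 mm outside; rims 45 mm and cup floors 8 mm above the worktop. Origin on the worktop under the middle cup.
- dish_brush: Plain one-piece dish brush standing in another cup: the same round white head, black flat handle 18 by 22 mm without a button, 185 mm tall. Bystander. Origin under its head.
- bottle_brush: Bottle brush standing in the remaining cup: bristle cylinder 40 mm across and 75 mm tall, steel wire stem with a ring, 175 mm tall. Bystander. Origin under its bristles.
- dish_soap: Green dish soap bottle, 60 mm across, 170 mm tall, beyond the caddy. Bystander. Origin under its base.
- scouring_pad: Yellow and green scouring pad, 75 by 110 by 31 mm, lying beyond the caddy. Bystander. Origin under its centre.
- spray_cleaner: Blue trigger spray bottle, 72 mm across, 247 mm tall, right of the caddy. Bystander. Origin under its base.
- mug: Blue mug, 80 mm across, 92 mm tall, left of the caddy. Bystander. Origin under its base.
- bowl: White bowl, 140 mm across, 60 mm tall, right of the caddy. Bystander. Origin under its base.
Mind the look-alikes: they are no part of the job. What is shaped like the brush but brown is not meant.

How it is judged:
By the outcome, as a careful person would: the job done as asked, in the order asked, and still so for the second after the job is handed in, while the arm keeps its last pose, push and grip.
It also fails if it takes over 45 s, if anything falls off the work surface, if the arm or the gripper's body presses on something with over 40 N, if the wrist force passes 120 N, or if a joint passes its speed limit or range.

## Working session

There is one attempt and no reset: what is moved stays moved. The work goes in short steps, Python scripts to look and compute and a tool call to move; the robot and the scene stay as the last step left them, time stands still between calls to the robot, and variables do not carry over. Pictures are saved under pics/ and viewed, about 8 in all and at most 12, crops included, and the job is handed in when it is done.

Besides the shell and the picture viewer there is one more tool, called after "Request:" by a JSON object that holds its "fn" and its "kwargs". drive_tool: Moves the arm, as the interface text tells. Its arguments: {"type":"object","properties":{"moves":{"type":"array","items":{"type":"object","properties":{"dx":{"type":"number"},"dy":{"type":"number"},"dz":{"type":"number"},"wx":{"type":"number"},"wy":{"type":"number"},"wz":{"type":"number"},"grip":{"type":"number"}}}}},"required":["moves"]}

```bash
mkdir -p pics
python3 - <<'E'
from plant import robot, viewer, spotter
import cv2, numpy as np
s=robot.state(); print(s)
for c in ("scene","side"):
    im=viewer.snapshot(c); cv2.imwrite(f"pics/{c}0.png",im[:,:,::-1])
    cal=viewer.calibration(c); print(c,cal["origin"],cal["K"][0],cal["k1"],cal["rotation"])
    for q in ("brush","handle_grip","button_face","caddy","dish_brush"):
        print(c,q,[(np.round(d["centre"],4).tolist(),round(d["p"],2)) for d in spotter.landmark_of(c,q)])
E
```

```text
{'clock': 0.0, 'joint_positions': array([1.09422531e+00, 4.86860646e-02, 9.75754899e-02, 1.62196826e+00,
       1.08895842e-05, 1.44299609e+00]), 'joint_vel': array([-1.31339434e-04, -3.53011592e-05, -2.26627994e-04, -1.03999952e-03,
        8.57519950e-04, -1.20057511e-03]), 'effort': array([ 1.56306328e-04, -3.38776481e+01,  3.20018113e+01,  2.00817164e-02,
       -1.09514613e-04, -4.08055627e-06]), 'tool_pos': array([0.17914415, 0.49284691, 0.23013958]), 'tcp_rot': array([ 0.69715117, -0.12292883,  0.12244115, -0.69561262]), 'force': array([0.69823979, 0.00519027, 0.74714403]), 'ft_torque': array([-0.06190505, -0.03672765, -0.02419254]), 'width': 0.08576018250967904}
scene [1.70821776 0.21731538 0.97814426] [568.28757002   0.         313.82555628] -0.05456510380955488 [ 0.55674903  0.69744046 -0.34550301 -0.29023264]
scene brush [([0.3638, 0.1556, -0.0013], 0.96), ([0.4949, 0.1103, 0.0058], 0.63)]
scene handle_grip [([0.3704, 0.1561, 0.1661], 0.88), ([0.4993, 0.1187, 0.1795], 0.85)]
scene button_face [([0.5133, 0.1175, 0.1775], 0.52)]
scene caddy [([0.3613, -0.4956, 0.0009], 0.73), ([0.4949, 0.117, -0.0009], 0.65)]
scene dish_brush [([0.5023, 0.2109, 0.0062], 0.59), ([0.6523, 0.1863, -0.0009], 0.5)]
side [0.38460235 1.2476904  0.91018601] [503.0469484    0.         326.47944574] -0.1282925780248113 [-0.06645932  0.87033663 -0.48707588  0.0292301 ]
side brush [([0.3684, 0.1583, -0.001], 0.61), ([0.4933, 0.1169, 0.0105], 0.56)]
side handle_grip [([0.3713, 0.1526, 0.1655], 0.66)]
side button_face [([0.4906, 0.0218, 0.0086], 0.45)]
side caddy [([0.5, 0.1247, 0.0021], 0.7)]
side dish_brush [([0.4987, 0.2136, 0.0075], 0.64)]
```

View pics/scene0.png

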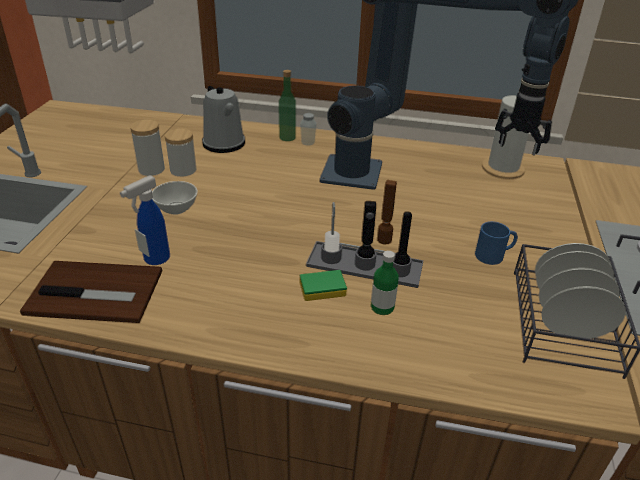

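View pics/side0.png

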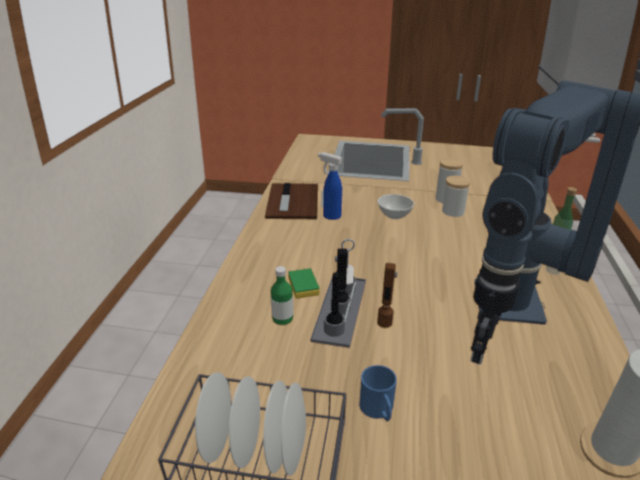

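```bash
cat > h.py <<'E'
from plant import robot, viewer, spotter
import cv2, numpy as np
from scipy.spatial.transform import Rotation as R
def to(p, yaw, cur=None):
    """shift (mm) and rotvec in tool axes to reach TCP p, tool down, jaw z-axis along yaw (mod pi)"""
    s=cur or robot.state(); Rc=R.from_quat(s["tcp_rot"]); M=Rc.as_matrix()
    best=None
    for k in (0,np.pi):
        z=np.array([np.cos(yaw+k),np.sin(yaw+k),0]); y=np.array([0,0,-1.]); x=np.cross(y,z)
        w=(Rc.inv()*R.from_matrix(np.c_[x,y,z])).as_rotvec()
        if best is None or np.linalg.norm(w)<np.linalg.norm(best): best=w
    return np.round(M.T@(np.array(p)-s["tool_pos"])*1000,1), np.round(best,3)
def proj(c,P):
    cal=viewer.calibration(c); K=np.array(cal["K"]); r=np.array(cal["rotation"]); 
    Rm=R.from_quat(r) if r.shape==(4,) else R.from_matrix(r)
    q=(np.atleast_2d(P)-cal["origin"])@Rm.as_matrix(); u=q[:,:2]/q[:,2:]
    u=u*(1+cal["k1"]*(u**2).sum(1,keepdims=True)); return u@K[:2,:2].T+K[:2,2]
E
python3 - <<'E'
from h import *
s=robot.state(); M=R.from_quat(s["tcp_rot"]).as_matrix(); print(M.round(3))
im=cv2.imread("pics/scene0.png"); a=cv2.resize(im[185:285,300:430],None,fx=6,fy=6,interpolation=cv2.INTER_CUBIC)
cv2.imwrite("pics/crop0.png",a)
print(proj("scene",[[0.499,0.118,0.175],[0.365,0.156,0.17]]))
print(to([0.42,0.13,0.34],0,s), to([0.179,0.493,0.34],0,s))
E
```

```text
[[ 0.94   0.     0.342]
 [-0.342  0.     0.94 ]
 [ 0.    -1.     0.   ]]
[[369.82946621 212.47857684]
 [390.02675928 189.32912921]]
(array([ 350.3, -108.7, -259.3]), array([-0.   ,  1.222, -0.   ])) (array([  -0.3, -108.7,   -0.5]), array([-0.   ,  1.222, -0.   ]))
```

View pics/crop0.png

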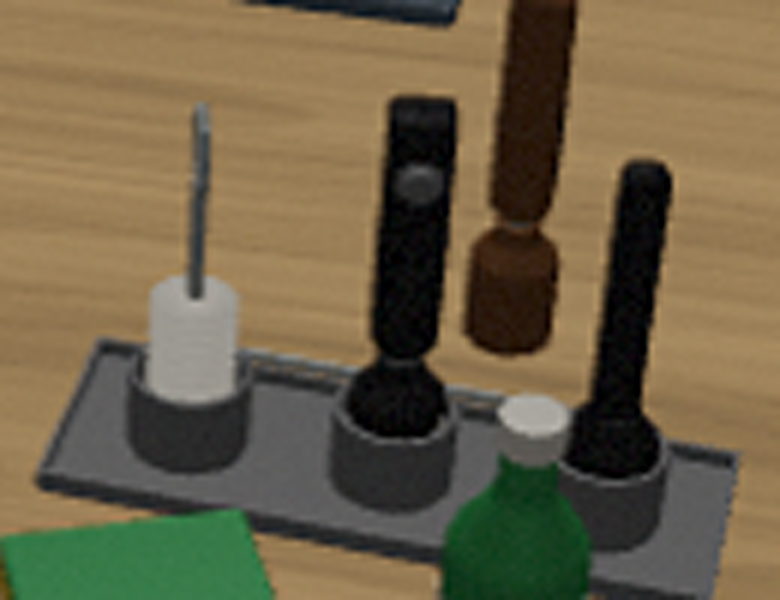

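Request:
{"fn": "drive_tool", "kwargs": {"moves": [{"dy": -40},{"dy": -80},{"dy": -110,"dx": 20,"wy": 0.1},{"dx": 50,"dy": -110,"dz": -20,"wy": 0.22},{"dx": 85,"dy": -110,"dz": -45,"wy": 0.34},{"dx": 115,"dy": -110,"dz": -70,"wy": 0.46},{"dx": 145,"dy": -110,"dz": -95,"wy": 0.58},{"dx": 175,"dy": -110,"dz": -115,"wy": 0.7},{"dx": 205,"dy": -110,"dz": -135,"wy": 0.82},{"dx": 235,"dy": -110,"dz": -155,"wy": 0.94}]}}

```text
validation failed for argument at $.mo...
```

```bash
python3 -c "
from h import *
s=robot.state();print(s['clock'],s['tool_pos'],s['joint_positions']);print(to([0.47,0.12,0.34],0))"
```

```text
0.6 [0.17944214 0.49338241 0.23133776] [1.09419471e+00 4.79768470e-02 9.92281704e-02 1.62200608e+00
 7.35970112e-07 1.44301486e+00]
(array([ 400.7, -108.7, -251.6]), array([-0.   ,  1.222, -0.   ]))
```

Request:
{"fn": "drive_tool", "kwargs": {"moves": [{"dx": 0,"dy": -40,"dz": 0,"wx": 0,"wy": 0,"wz": 0,"grip": 85},{"dx": 0,"dy": -80,"dz": 0,"wx": 0,"wy": 0,"wz": 0,"grip": 85},{"dx": 20,"dy": -110,"dz": 0,"wx": 0,"wy": 0.1,"wz": 0,"grip": 85},{"dx": 50,"dy": -110,"dz": -20,"wx": 0,"wy": 0.22,"wz": 0,"grip": 85},{"dx": 85,"dy": -110,"dz": -45,"wx": 0,"wy": 0.34,"wz": 0,"grip": 85},{"dx": 115,"dy": -110,"dz": -70,"wx": 0,"wy": 0.46,"wz": 0,"grip": 85},{"dx": 145,"dy": -110,"dz": -95,"wx": 0,"wy": 0.58,"wz": 0,"grip": 85},{"dx": 175,"dy": -110,"dz": -115,"wx": 0,"wy": 0.7,"wz": 0,"grip": 85},{"dx": 205,"dy": -110,"dz": -135,"wx": 0,"wy": 0.82,"wz": 0,"grip": 85},{"dx": 235,"dy": -110,"dz": -155,"wx": 0,"wy": 0.94,"wz": 0,"grip": 85}]}}

```text
clock: 1.43
tool_pos: [0.348, 0.2659, 0.3417]
tcp_rot: [-0.564, 0.426, -0.427, 0.564]
force: [1.5, 0.7, -0.3]
width: 0.0849
```

```bash
python3 -c "
from h import *
s=robot.state();print(s['clock'],s['tool_pos'],s['joint_positions']);print(to([0.47,0.12,0.34],0))"
```

```text
1.4333 [0.3479756  0.26585269 0.34167923] [ 4.99005942e-01 -1.18099300e-01  1.61917935e-01  1.84966924e+00
  3.02122501e-05  1.79353765e+00]
(array([173.6,   1.7,  77.6]), array([-0.001,  0.276, -0.   ]))
```

Request:
{"fn": "drive_tool", "kwargs": {"moves": [{"dx": 35,"dy": 0,"dz": 16,"wx": 0,"wy": 0.07,"wz": 0,"grip": 85},{"dx": 70,"dy": 0,"dz": 31,"wx": 0,"wy": 0.14,"wz": 0,"grip": 85},{"dx": 105,"dy": 0,"dz": 47,"wx": 0,"wy": 0.21,"wz": 0,"grip": 85},{"dx": 140,"dy": 0,"dz": 62,"wx": 0,"wy": 0.276,"wz": 0,"grip": 85},{"dx": 174,"dy": 0,"dz": 78,"wx": 0,"wy": 0.276,"wz": 0,"grip": 85},{"dx": 174,"dy": 0,"dz": 78,"wx": 0,"wy": 0.276,"wz": 0,"grip": 85}]}}

```text
clock: 1.93
tool_pos: [0.4743, 0.117, 0.3397]
tcp_rot: [0.5, -0.499, 0.501, -0.499]
force: [-1.0, -0.9, -0.9]
width: 0.0852
```

Run:
```python
from h import *
s=robot.state();print(s['clock'],s['tool_pos'],s['joint_positions'])
im=viewer.snapshot("wrist"); cv2.imwrite("pics/w1.png",im[:,:,::-1])
cal=viewer.calibration("wrist");print(cal)
for q in ("brush","handle_grip","button_face","caddy","dish_brush","bottle_brush"):
    print(q,[(np.round(d["centre"],4).tolist(),round(d["p"],2)) for d in spotter.landmark_of("wrist",q)])
```

```text
1.9333 [0.47428427 0.11701054 0.33968659] [ 0.10653302  0.01150281  0.28176042  1.84106527 -0.00312161  1.67844502]
{'K': array([[378.88135219,   0.        , 320.57226183],
       [  0.        , 378.88135219, 240.76918992],
       [  0.        ,   0.        ,   1.        ]]), 'k1': -0.014094811577652022, 'origin': array([0.47155458, 0.19092928, 0.48235528]), 'rotation': array([ 9.89829030e-01,  2.48933863e-04, -1.20563126e-03,  1.42256728e-01])}
brush [([0.4961, 0.1089, 0.0061], 0.91), ([0.3666, 0.1539, 0.0034], 0.8)]
handle_grip [([0.3655, 0.1566, 0.1681], 0.98), ([0.4981, 0.1136, 0.1759], 0.86)]
button_face [([0.5156, 0.1195, 0.176], 0.62)]
caddy [([0.4941, 0.1157, 0.0006], 0.86)]
dish_brush [([0.5038, 0.2085, 0.0118], 0.61), ([0.4904, 0.0204, 0.0072], 0.35)]
bottle_brush [([0.492, 0.0231, 0.0077], 0.92)]
```

View pics/w1.png

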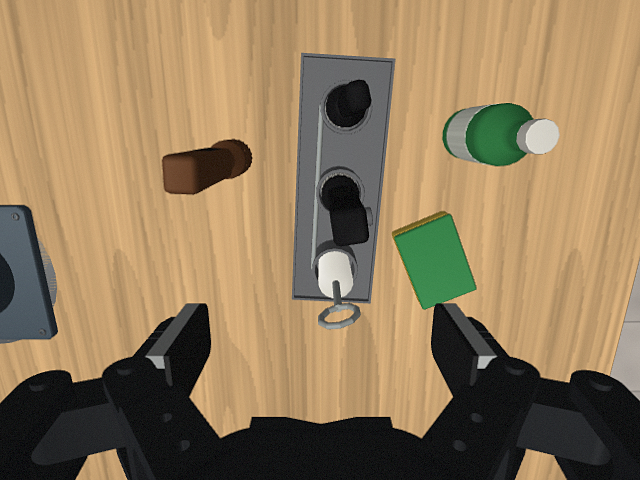

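Run:
```python
import cv2,numpy as np
im=cv2.imread("pics/w1.png")[165:260,310:390]
a=cv2.convertScaleAbs(cv2.resize(im,None,fx=7,fy=6,interpolation=cv2.INTER_CUBIC) if 0 else cv2.resize(im,None,fx=6,fy=6,interpolation=cv2.INTER_CUBIC),alpha=3,beta=0)
cv2.imwrite("pics/crop1.png",a)
```

```text
(no output)
```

View pics/crop1.png

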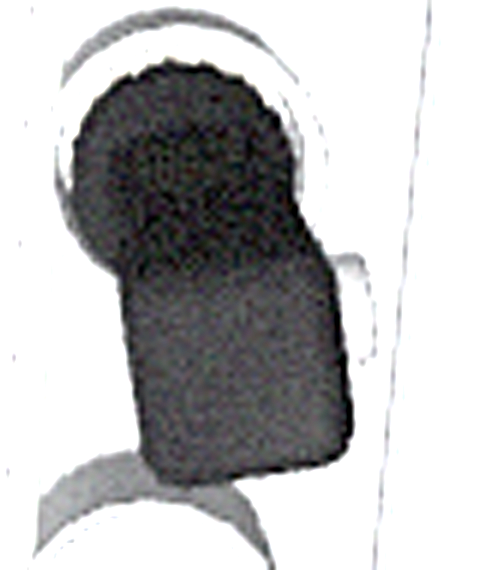

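```bash
cat >> h.py <<'E'
def back(c,uv,z,cal=None):
    cal=cal or viewer.calibration(c); K=np.array(cal["K"])
    u=cv2.undistortPoints(np.array(uv,float).reshape(-1,1,2),K,np.array([cal["k1"],0,0,0,0])).reshape(-1,2)
    d=np.c_[u,np.ones(len(u))]@R.from_quat(cal["rotation"]).as_matrix().T
    return cal["origin"]+d*((z-cal["origin"][2])/d[:,2:])
E
python3 - <<'E'
from h import *
c=np.array([[122,270],[335,248],[355,462],[145,486]])/6.+[310,165]
P=back("wrist",c,0.203); print(P.round(4),P.mean(0))
for a,b in((0,1),(3,2),(3,0),(2,1)):
    d=P[b]-P[a]; print(np.degrees(np.arctan2(d[1],d[0])),np.linalg.norm(d))
b=np.array([[372,310]])/6+[310,165]; print(back("wrist",b,0.175))
P=back("scene",[[369.8,215.8]],0.175); print(P)
g=P.mean(0)
E
```

```text
[[0.4761 0.1366 0.203 ]
 [0.5028 0.1396 0.203 ]
 [0.5066 0.1117 0.203 ]
 [0.4795 0.1082 0.203 ]] [0.4912729  0.12403071 0.203     ]
6.467241017628137 0.026869228059694366
7.276513938387174 0.027250436523887273
96.82945705051429 0.0286170827183621
97.60239344715184 0.028237167161264034
[[0.51177812 0.12546301 0.175     ]]
[[0.51402311 0.11994482 0.175     ]]
```

Run:
```python
from h import *
s=robot.state();print(s['clock'],s['tool_pos'])
im=viewer.snapshot("wrist"); cv2.imwrite("pics/w2.png",im[:,:,::-1])
a=cv2.imread("pics/w1.png");print(cv2.absdiff(a,im[:,:,::-1].copy()).mean())
print(viewer.calibration("wrist")["origin"])
g=cv2.cvtColor(im,cv2.COLOR_RGB2GRAY)[200:260,320:380]; g0=cv2.cvtColor(a,cv2.COLOR_BGR2GRAY)[200:260,320:380]
print(cv2.phaseCorrelate(g0.astype(np.float32),g.astype(np.float32)))
print("bot edge",back("wrist",[[350,250]],0.203))
for c in("scene","side","wrist"):
    if c!="wrist": viewer.snapshot(c)
    for q in("handle_grip","button_face","handle"):
        print(c,q,[(np.round(d["centre"],4).tolist(),round(d["p"],2)) for d in spotter.landmark_of(c,q)])
    for d in spotter.cut_out(c,"handle"):
        m=d["region"]; ys,xs=np.where(m); print(c,d["p"],xs.min(),xs.max(),ys.min(),ys.max(),m.sum())
print(to([0.493,0.121,0.25],0.122))
```

```text
2.2833 [0.46997154 0.1231138  0.3418594 ]
8.636818576388889
[0.4684264  0.19454728 0.48408448]
((3.8002247622271135, 4.807039243059684), 0.34966391722361245)
bot edge [[0.49198111 0.10501289 0.203     ]]
scene handle_grip [([0.4964, 0.1155, 0.1793], 0.78), ([0.3698, 0.1554, 0.1659], 0.63)]
scene button_face [([0.5138, 0.1201, 0.1762], 0.6), ([0.6545, 0.1791, 0.0008], 0.43)]Traceback (most recent call last):
  File "<stdin>", line 12, in <module>
ValueError: it knows: bottle_brush, bowl, brush, button_face, caddy, dish_brush, dish_soap, handle_grip, mug, scouring_pad, spray_cleaner
```

Run:
```python
from h import *
s=robot.state();print(s['clock'],s['tool_pos'])
print(to([0.494,0.118,0.25],0.122))
```

```text
2.4833 [0.47027262 0.12272491 0.34163143]
(array([ 4.9, 91.6, 23.6]), array([-0.001, -0.114, -0.   ]))
```

Request:
{"fn": "drive_tool", "kwargs": {"moves": [{"dx": 3,"dy": 20,"dz": 10,"wx": 0,"wy": -0.06,"wz": 0,"grip": 85},{"dx": 5,"dy": 45,"dz": 20,"wx": 0,"wy": -0.114,"wz": 0,"grip": 85},{"dx": 5,"dy": 70,"dz": 24,"wx": 0,"wy": -0.114,"wz": 0,"grip": 85},{"dx": 5,"dy": 92,"dz": 24,"wx": 0,"wy": -0.114,"wz": 0,"grip": 85},{"dx": 5,"dy": 92,"dz": 24,"wx": 0,"wy": -0.114,"wz": 0,"grip": 85},{"dx": 5,"dy": 92,"dz": 24,"wx": 0,"wy": -0.114,"wz": 0,"grip": 85},{"dx": 5,"dy": 92,"dz": 24,"wx": 0,"wy": -0.114,"wz": 0,"grip": 85},{"dx": 5,"dy": 92,"dz": 24,"wx": 0,"wy": -0.114,"wz": 0,"grip": 85}]}}

```text
clock: 3.15
tool_pos: [0.4956, 0.1174, 0.2519]
tcp_rot: [-0.528, 0.468, -0.47, 0.53]
force: [0.2, -0.0, 0.2]
width: 0.0847
```

Run:
```python
from h import *
s=robot.state();print(s['clock'],s['tool_pos'])
im=viewer.snapshot("wrist"); cal=viewer.calibration("wrist")
for q in("handle_grip","button_face"):
    print(q,[(np.round(d["centre"],4).tolist(),round(d["p"],2)) for d in spotter.landmark_of("wrist",q)])
a=cv2.convertScaleAbs(np.ascontiguousarray(im[:,:,::-1]),alpha=2.0)[130:430,140:500]
cv2.imwrite("pics/w3.png",cv2.resize(a,None,fx=2,fy=2,interpolation=cv2.INTER_CUBIC))
P=proj("wrist",[[0.494,0.118,0.203],[0.514,0.12,0.175]]); print((P-[140,130])*2)
```

```text
3.15 [0.49564283 0.11737629 0.25186584]
handle_grip [([0.3693, 0.1543, 0.1676], 0.77), ([0.4986, 0.1132, 0.1732], 0.73)]
button_face [([0.5169, 0.1174, 0.1741], 0.5), ([0.5058, 0.2089, 0.0061], 0.37)]
[[359.06264057 275.03239596]
 [425.32767417 244.03038108]]
```

View pics/w3.png

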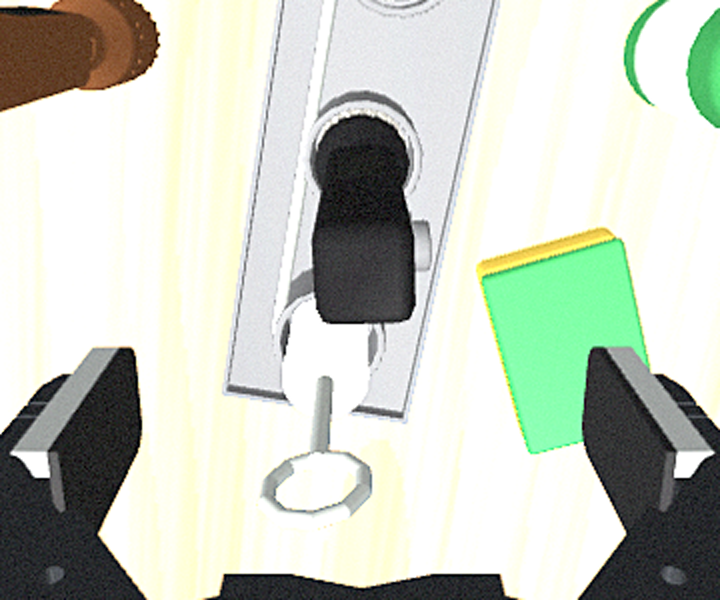

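Request:
{"fn": "drive_tool", "kwargs": {"moves": [{"dx": 0,"dy": 25,"dz": 0,"wx": 0,"wy": 0,"wz": 0,"grip": 85},{"dx": 0,"dy": 50,"dz": 0,"wx": 0,"wy": 0,"wz": 0,"grip": 85},{"dx": 0,"dy": 75,"dz": 0,"wx": 0,"wy": 0,"wz": 0,"grip": 85},{"dx": 0,"dy": 97,"dz": 0,"wx": 0,"wy": 0,"wz": 0,"grip": 85},{"dx": 0,"dy": 97,"dz": 0,"wx": 0,"wy": 0,"wz": 0,"grip": 70},{"dx": 0,"dy": 97,"dz": 0,"wx": 0,"wy": 0,"wz": 0,"grip": 60},{"dx": 0,"dy": 97,"dz": 0,"wx": 0,"wy": 0,"wz": 0,"grip": 55},{"dx": 0,"dy": 97,"dz": 0,"wx": 0,"wy": 0,"wz": 0,"grip": 50},{"dx": 0,"dy": 97,"dz": 0,"wx": 0,"wy": 0,"wz": 0,"grip": 45},{"dx": 0,"dy": 97,"dz": 0,"wx": 0,"wy": 0,"wz": 0,"grip": 45}]}}

```text
clock: 4.13
tool_pos: [0.4958, 0.1172, 0.1541]
tcp_rot: [-0.528, 0.468, -0.47, 0.53]
force: [-1.1, 0.4, 0.4]
width: 0.0451
```

Run:
```python
from h import *
s=robot.state();print(s['clock'],s['tool_pos'],s['width'])
im=viewer.snapshot("wrist")
a=cv2.convertScaleAbs(np.ascontiguousarray(im[:,:,::-1]),alpha=2.5)[130:430,140:500]
cv2.imwrite("pics/w4.png",cv2.resize(a,None,fx=2,fy=2,interpolation=cv2.INTER_CUBIC))
```

```text
4.1333 [0.49579135 0.11724162 0.15411603] 0.04507940107568529
```

View pics/w4.png

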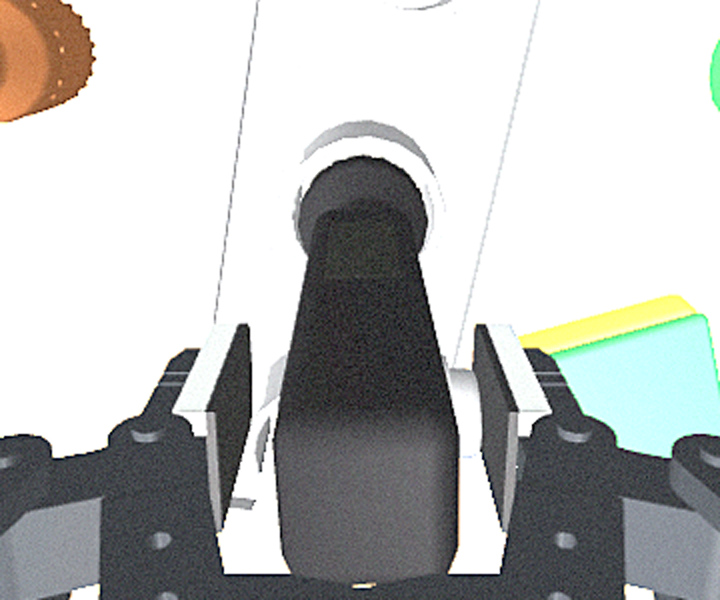

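Request:
{"fn": "drive_tool", "kwargs": {"moves": [{"dx": 0,"dy": 0,"dz": 0,"wx": 0,"wy": 0,"wz": 0,"grip": 40},{"dx": 0,"dy": 0,"dz": 0,"wx": 0,"wy": 0,"wz": 0,"grip": 36},{"dx": 0,"dy": 0,"dz": 0,"wx": 0,"wy": 0,"wz": 0,"grip": 32},{"dx": 0,"dy": 0,"dz": 0,"wx": 0,"wy": 0,"wz": 0,"grip": 28},{"dx": 0,"dy": 0,"dz": 0,"wx": 0,"wy": 0,"wz": 0,"grip": 24},{"dx": 0,"dy": 0,"dz": 0,"wx": 0,"wy": 0,"wz": 0,"grip": 20},{"dx": 0,"dy": 0,"dz": 0,"wx": 0,"wy": 0,"wz": 0,"grip": 20},{"dx": 0,"dy": 0,"dz": 0,"wx": 0,"wy": 0,"wz": 0,"grip": 20}]}}

```text
clock: 4.85
tool_pos: [0.4953, 0.1171, 0.153]
tcp_rot: [-0.529, 0.469, -0.47, 0.529]
force: [1.1, -0.4, 4.6]
width: 0.0273
```

Request:
{"fn": "drive_tool", "kwargs": {"moves": [{"dx": 0,"dy": -8,"dz": 0,"wx": 0,"wy": 0,"wz": 0,"grip": 20},{"dx": 0,"dy": -18,"dz": 0,"wx": 0,"wy": 0,"wz": 0,"grip": 20},{"dx": 0,"dy": -28,"dz": 0,"wx": 0,"wy": 0,"wz": 0,"grip": 20},{"dx": 0,"dy": -38,"dz": 0,"wx": 0,"wy": 0,"wz": 0,"grip": 20},{"dx": 0,"dy": -48,"dz": 0,"wx": 0,"wy": 0,"wz": 0,"grip": 20},{"dx": 0,"dy": -58,"dz": 0,"wx": 0,"wy": 0,"wz": 0,"grip": 20},{"dx": 0,"dy": -66,"dz": 0,"wx": 0,"wy": 0,"wz": 0,"grip": 20},{"dx": 0,"dy": -73,"dz": 0,"wx": 0,"wy": 0,"wz": 0,"grip": 20},{"dx": 0,"dy": -78,"dz": 0,"wx": 0,"wy": 0,"wz": 0,"grip": 20},{"dx": 0,"dy": -78,"dz": 0,"wx": 0,"wy": 0,"wz": 0,"grip": 20}]}}

```text
clock: 5.68
tool_pos: [0.4944, 0.1173, 0.2317]
tcp_rot: [-0.529, 0.469, -0.469, 0.529]
force: [-0.3, -0.1, -0.1]
width: 0.0276
```

Request:
{"fn": "drive_tool", "kwargs": {"moves": [{"dx": 0,"dy": -1,"dz": 0,"wx": 0,"wy": 0,"wz": 0,"grip": 20},{"dx": 0,"dy": -1,"dz": 0,"wx": 0,"wy": 0,"wz": 0,"grip": 20},{"dx": 0,"dy": -1,"dz": 0,"wx": 0,"wy": 0,"wz": 0,"grip": 20}]}}

```text
clock: 5.93
tool_pos: [0.4944, 0.1172, 0.2311]
tcp_rot: [0.529, -0.469, 0.469, -0.529]
force: [0.2, 0.6, -0.9]
width: 0.0274
```

Request:
{"fn": "drive_tool", "kwargs": {"moves": [{"dx": 0,"dy": -1.5,"dz": 0,"wx": 0,"wy": 0,"wz": 0,"grip": 20},{"dx": 0,"dy": -1.5,"dz": 0,"wx": 0,"wy": 0,"wz": 0,"grip": 20},{"dx": 0,"dy": -1.5,"dz": 0,"wx": 0,"wy": 0,"wz": 0,"grip": 20}]}}

```text
clock: 6.18
tool_pos: [0.4944, 0.1171, 0.2324]
tcp_rot: [0.529, -0.469, 0.469, -0.529]
force: [-0.6, -0.9, -2.5]
width: 0.0276
```

Run:
```python
from h import *
s=robot.state();print(s['clock'],s['tool_pos'],s['width'],s['force'])
a=viewer.snapshot("scene")[:,:,::-1]; b=viewer.snapshot("side")[:,:,::-1]
A=cv2.resize(a[165:285,310:420],None,fx=4,fy=4,interpolation=cv2.INTER_CUBIC); B=cv2.resize(b[200:340,280:380],None,fx=4,fy=4,interpolation=cv2.INTER_CUBIC)[:480]
B=cv2.resize(b[220:340,290:380],None,fx=4,fy=4,interpolation=cv2.INTER_CUBIC)
cv2.imwrite("pics/c5.png",cv2.convertScaleAbs(np.hstack([A,B]),alpha=1.8))
```

```text
6.1833 [0.49441678 0.11714716 0.23240136] 0.027586403424432013 [-0.62150433 -0.93124733 -2.46231714]
```

View pics/c5.png

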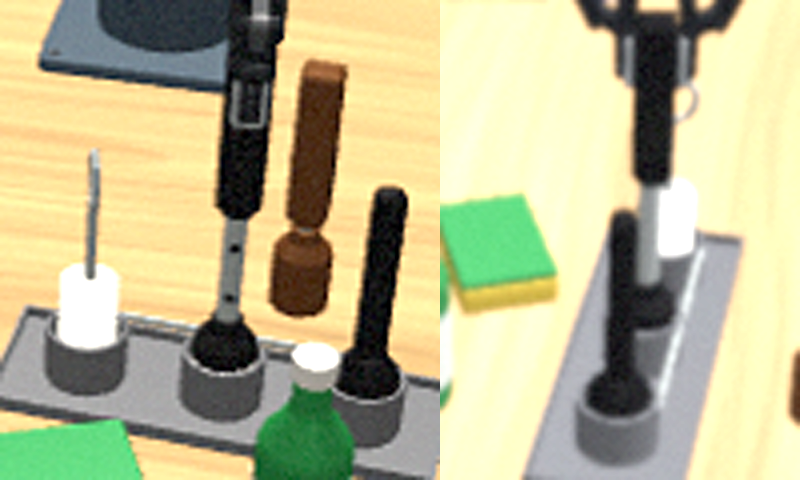

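Request:
{"fn": "drive_tool", "kwargs": {"moves": [{"dx": 0,"dy": -1,"dz": 0,"wx": 0,"wy": 0,"wz": 0,"grip": 20},{"dx": 0,"dy": -1,"dz": 0,"wx": 0,"wy": 0,"wz": 0,"grip": 20},{"dx": 0,"dy": -1,"dz": 0,"wx": 0,"wy": 0,"wz": 0,"grip": 20},{"dx": 0,"dy": -1,"dz": 0,"wx": 0,"wy": 0,"wz": 0,"grip": 20}]}}

```text
clock: 6.62
tool_pos: [0.4946, 0.117, 0.2332]
tcp_rot: [0.529, -0.469, 0.469, -0.529]
force: [-0.1, -0.2, -3.7]
width: 0.0272
```

Request:
{"fn": "drive_tool", "kwargs": {"moves": [{"dx": 0,"dy": -1,"dz": 0,"wx": 0,"wy": 0,"wz": 0,"grip": 20},{"dx": 0,"dy": -1,"dz": 0,"wx": 0,"wy": 0,"wz": 0,"grip": 20},{"dx": 0,"dy": -1,"dz": 0,"wx": 0,"wy": 0,"wz": 0,"grip": 20},{"dx": 0,"dy": -1,"dz": 0,"wx": 0,"wy": 0,"wz": 0,"grip": 20}]}}

```text
clock: 6.95
tool_pos: [0.4947, 0.1171, 0.2348]
tcp_rot: [-0.529, 0.469, -0.469, 0.529]
force: [-0.4, 0.8, -5.0]
width: 0.0274
```

Request:
{"fn": "drive_tool", "kwargs": {"moves": [{"dx": 0,"dy": 0,"dz": 0,"wx": 0,"wy": 0,"wz": 0,"grip": 32},{"dx": 0,"dy": 0,"dz": 0,"wx": 0,"wy": 0,"wz": 0,"grip": 36},{"dx": 0,"dy": 0,"dz": 0,"wx": 0,"wy": 0,"wz": 0,"grip": 42},{"dx": 0,"dy": 0,"dz": 0,"wx": 0,"wy": 0,"wz": 0,"grip": 50},{"dx": 0,"dy": 0,"dz": 0,"wx": 0,"wy": 0,"wz": 0,"grip": 62},{"dx": 0,"dy": 0,"dz": 0,"wx": 0,"wy": 0,"wz": 0,"grip": 62},{"dx": 0,"dy": 0,"dz": 0,"wx": 0,"wy": 0,"wz": 0,"grip": 62}]}}

```text
clock: 7.53
tool_pos: [0.4949, 0.1172, 0.2353]
tcp_rot: [-0.529, 0.469, -0.469, 0.529]
force: [0.7, 0.2, -1.6]
width: 0.062
```

Run:
```python
from h import *
s=robot.state();print(s['clock'],s['tool_pos'],s['width'],s['force'])
a=viewer.snapshot("scene")[:,:,::-1]; b=viewer.snapshot("side")[:,:,::-1];w=viewer.snapshot("wrist")[:,:,::-1]
A=cv2.resize(a[165:285,340:400],None,fx=4,fy=4,interpolation=cv2.INTER_CUBIC)
W=cv2.resize(w[190:430,160:480],None,fx=1.5,fy=2,interpolation=cv2.INTER_CUBIC)
cv2.imwrite("pics/c6.png",cv2.convertScaleAbs(np.hstack([A,W]),alpha=2.5))
for c in("scene","side","wrist"):
    for q in("handle_grip","button_face"):
        print(c,q,[(np.round(d["centre"],4).tolist(),round(d["p"],2)) for d in spotter.landmark_of(c,q)])
```

```text
7.5333 [0.49485473 0.1171561  0.23526815] 0.06204655082610358 [ 0.67234903  0.16557066 -1.59750958]
scene handle_grip [([0.3706, 0.1555, 0.1625], 0.95), ([0.4945, 0.1164, 0.2582], 0.52)]
scene button_face [([0.5019, 0.2121, 0.0038], 0.48)]
side handle_grip [([0.3692, 0.1551, 0.1655], 0.75), ([0.4955, 0.116, 0.2517], 0.66)]
side button_face []
wrist handle_grip [([0.3656, 0.154, 0.1689], 0.9), ([0.4996, 0.116, 0.2531], 0.82)]
wrist button_face [([0.5188, 0.1191, 0.2518], 0.88)]
```

View pics/c6.png

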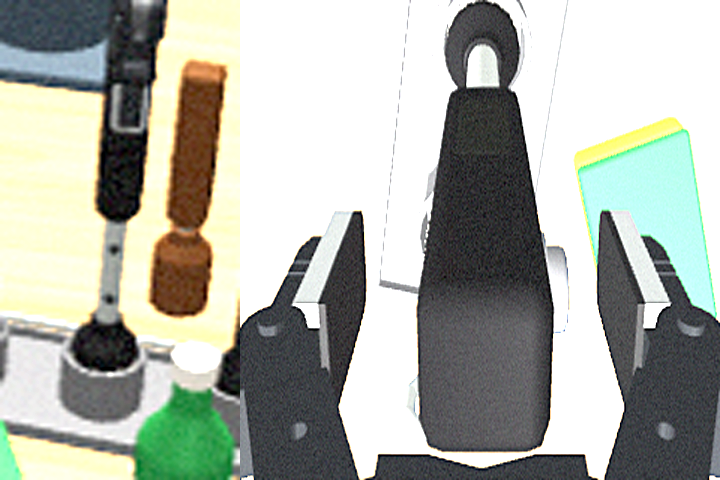

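Request:
{"fn": "drive_tool", "kwargs": {"moves": [{"dx": 0,"dy": 0,"dz": 0,"wx": 0,"wy": -0.1,"wz": 0,"grip": 75},{"dx": 0,"dy": 0,"dz": 0,"wx": 0,"wy": -0.2,"wz": 0,"grip": 75},{"dx": 0,"dy": 0,"dz": 0,"wx": 0,"wy": -0.32,"wz": 0,"grip": 75},{"dx": 0,"dy": 0,"dz": 0,"wx": 0,"wy": -0.44,"wz": 0,"grip": 75},{"dx": 0,"dy": 0,"dz": 0,"wx": 0,"wy": -0.56,"wz": 0,"grip": 75},{"dx": 0,"dy": 0,"dz": 0,"wx": 0,"wy": -0.68,"wz": 0,"grip": 75},{"dx": 0,"dy": 0,"dz": 0,"wx": 0,"wy": -0.8,"wz": 0,"grip": 75},{"dx": 0,"dy": 0,"dz": 0,"wx": 0,"wy": -0.9,"wz": 0,"grip": 75},{"dx": 0,"dy": 0,"dz": 0,"wx": 0,"wy": -1.0,"wz": 0,"grip": 75},{"dx": 0,"dy": 0,"dz": 0,"wx": 0,"wy": -1.0,"wz": 0,"grip": 75}]}}

```text
clock: 8.82
tool_pos: [0.4947, 0.1171, 0.2348]
tcp_rot: [-0.689, 0.157, -0.157, 0.689]
force: [-0.7, -0.4, 0.4]
width: 0.0751
```

Request:
{"fn": "drive_tool", "kwargs": {"moves": [{"dx": 0,"dy": 0,"dz": 0,"wx": 0,"wy": -0.12,"wz": 0,"grip": 75},{"dx": 0,"dy": 0,"dz": 0,"wx": 0,"wy": -0.24,"wz": 0,"grip": 75},{"dx": 0,"dy": 0,"dz": 0,"wx": 0,"wy": -0.36,"wz": 0,"grip": 75},{"dx": 0,"dy": 0,"dz": 0,"wx": 0,"wy": -0.47,"wz": 0,"grip": 75},{"dx": 0,"dy": 0,"dz": 0,"wx": 0,"wy": -0.57,"wz": 0,"grip": 70},{"dx": 0,"dy": 0,"dz": 0,"wx": 0,"wy": -0.57,"wz": 0,"grip": 60},{"dx": 0,"dy": 0,"dz": 0,"wx": 0,"wy": -0.57,"wz": 0,"grip": 50},{"dx": 0,"dy": 0,"dz": 0,"wx": 0,"wy": -0.57,"wz": 0,"grip": 50}]}}

```text
clock: 9.48
tool_pos: [0.4946, 0.1171, 0.2348]
tcp_rot: [-0.706, -0.041, 0.041, 0.706]
force: [-0.2, -0.7, -0.1]
width: 0.0497
```

Run:
```python
from h import *
s=robot.state();print(s['clock'],s['tool_pos'],s['width'],s['force'],s["joint_positions"])
print(to([0.495,0.1175,0.235],0.122+np.pi/2))
w=viewer.snapshot("wrist")[:,:,::-1]
W=cv2.resize(w[180:430,140:500],None,fx=2,fy=2,interpolation=cv2.INTER_CUBIC)
cv2.imwrite("pics/w7.png",cv2.convertScaleAbs(W,alpha=2.5))
```

```text
9.4833 [0.49464455 0.11712448 0.23477578] 0.049722994551357085 [-0.24099851 -0.66522684 -0.11995624] [ 1.00479246e-01  5.57316998e-03  6.27958911e-02  1.62813148e+00
  5.01185067e-05 -1.55156412e-02]
(array([ 0.4, -0.2,  0.3]), array([-0.   , -0.006, -0.   ]))
```

View pics/w7.png

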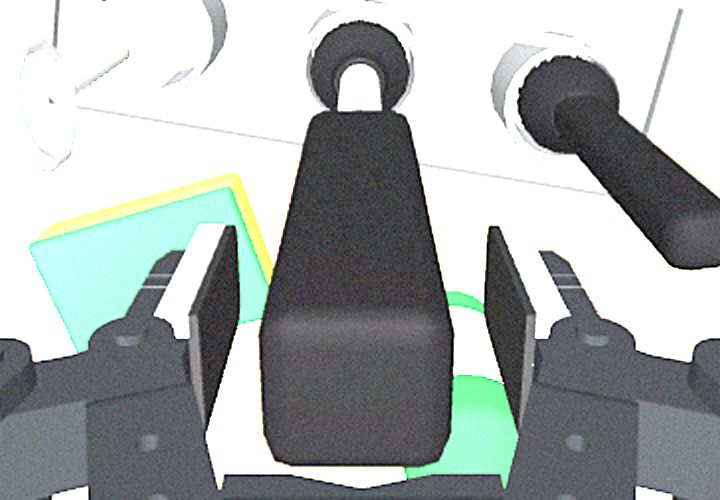

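Request:
{"fn": "drive_tool", "kwargs": {"moves": [{"dx": 0,"dy": 0,"dz": 0,"wx": 0,"wy": 0,"wz": 0,"grip": 42},{"dx": 0,"dy": 0,"dz": 0,"wx": 0,"wy": 0,"wz": 0,"grip": 36},{"dx": 0,"dy": 0,"dz": 0,"wx": 0,"wy": 0,"wz": 0,"grip": 32},{"dx": 0,"dy": 0,"dz": 0,"wx": 0,"wy": 0,"wz": 0,"grip": 28},{"dx": 0,"dy": 0,"dz": 0,"wx": 0,"wy": 0,"wz": 0,"grip": 22},{"dx": 0,"dy": 0,"dz": 0,"wx": 0,"wy": 0,"wz": 0,"grip": 20},{"dx": 0,"dy": 0,"dz": 0,"wx": 0,"wy": 0,"wz": 0,"grip": 20},{"dx": 0,"dy": 0,"dz": 0,"wx": 0,"wy": 0,"wz": 0,"grip": 20}]}}

```text
clock: 10.2
tool_pos: [0.4947, 0.1169, 0.2349]
tcp_rot: [0.706, 0.042, -0.042, -0.706]
force: [-0.1, -1.2, 0.7]
width: 0.0295
```

Request:
{"fn": "drive_tool", "kwargs": {"moves": [{"dx": 0,"dy": 2,"dz": 0,"wx": 0,"wy": 0,"wz": 0,"grip": 20},{"dx": 0,"dy": 4,"dz": 0,"wx": 0,"wy": 0,"wz": 0,"grip": 20},{"dx": 0,"dy": 4,"dz": 0,"wx": 0,"wy": 0,"wz": 0,"grip": 20},{"dx": 0,"dy": 4,"dz": 0,"wx": 0,"wy": 0,"wz": 0,"grip": 20}]}}

```text
clock: 10.53
tool_pos: [0.495, 0.1169, 0.2343]
tcp_rot: [0.706, 0.043, -0.041, -0.706]
force: [-2.0, -1.6, 10.5]
width: 0.0296
```

Push-down check: 10.5 N of resistance and almost no travel, so the handle is locked. Lifting now.

Request:
{"fn": "drive_tool", "kwargs": {"moves": [{"dx": 0,"dy": -4,"dz": 0,"wx": 0,"wy": 0,"wz": 0,"grip": 20},{"dx": 0,"dy": -10,"dz": 0,"wx": 0,"wy": 0,"wz": 0,"grip": 20},{"dx": 0,"dy": -20,"dz": 0,"wx": 0,"wy": 0,"wz": 0,"grip": 20},{"dx": 0,"dy": -32,"dz": 0,"wx": 0,"wy": 0,"wz": 0,"grip": 20},{"dx": 0,"dy": -46,"dz": 0,"wx": 0,"wy": 0,"wz": 0,"grip": 20},{"dx": 0,"dy": -60,"dz": 0,"wx": 0,"wy": 0,"wz": 0,"grip": 20},{"dx": 0,"dy": -75,"dz": 0,"wx": 0,"wy": 0,"wz": 0,"grip": 20},{"dx": 0,"dy": -90,"dz": 0,"wx": 0,"wy": 0,"wz": 0,"grip": 20},{"dx": 0,"dy": -102,"dz": 0,"wx": 0,"wy": 0,"wz": 0,"grip": 20},{"dx": 0,"dy": -110,"dz": 0,"wx": 0,"wy": 0,"wz": 0,"grip": 20}]}}

```text
clock: 11.37
tool_pos: [0.4947, 0.1174, 0.3415]
tcp_rot: [-0.706, -0.042, 0.042, 0.706]
force: [0.2, -0.3, -4.0]
width: 0.0289
```

Request:
{"fn": "drive_tool", "kwargs": {"moves": [{"dx": 0,"dy": 0,"dz": 0,"wx": 0,"wy": 0,"wz": 0,"grip": 20},{"dx": 0,"dy": 0,"dz": 0,"wx": 0,"wy": 0,"wz": 0,"grip": 20},{"dx": 0,"dy": 0,"dz": 0,"wx": 0,"wy": 0,"wz": 0,"grip": 20},{"dx": 0,"dy": 0,"dz": 0,"wx": 0,"wy": 0,"wz": 0,"grip": 20},{"dx": 0,"dy": 0,"dz": 0,"wx": 0,"wy": 0,"wz": 0,"grip": 20},{"dx": 0,"dy": 0,"dz": 0,"wx": 0,"wy": 0,"wz": 0,"grip": 20}]}}

```text
clock: 11.87
tool_pos: [0.4944, 0.1171, 0.34]
tcp_rot: [0.706, 0.042, -0.043, -0.706]
force: [-0.4, -0.5, -4.8]
width: 0.0294
```

Run:
```python
from h import *
s=robot.state();print(s['clock'],s['tool_pos'],s['width'],s['force'])
a=viewer.snapshot("scene")[:,:,::-1]; b=viewer.snapshot("side")[:,:,::-1]
A=cv2.resize(a[125:285,310:430],None,fx=3,fy=3,interpolation=cv2.INTER_CUBIC)
B=cv2.resize(b[180:340,270:400],None,fx=3,fy=3,interpolation=cv2.INTER_CUBIC)
cv2.imwrite("pics/c8.png",cv2.convertScaleAbs(np.hstack([A,B]),alpha=1.8))
for c in("scene","side"):
    for q in("brush","handle_grip","button_face"):
        print(c,q,[(np.round(d["centre"],4).tolist(),round(d["p"],2)) for d in spotter.landmark_of(c,q)])
```

```text
11.8667 [0.49437688 0.11709341 0.34003553] 0.029380609077626033 [-0.43221645 -0.49131093 -4.80889174]
scene brush [([0.4933, 0.1125, 0.1129], 0.73), ([0.3664, 0.1552, 0.0003], 0.57)]
scene handle_grip [([0.3671, 0.1543, 0.1644], 0.75), ([0.4926, 0.1201, 0.3615], 0.59)]
scene button_face [([0.5155, 0.1205, 0.3597], 0.56)]
side brush [([0.3683, 0.1553, -0.0023], 0.93), ([0.4941, 0.1171, 0.1138], 0.92)]
side handle_grip [([0.371, 0.1548, 0.1642], 0.98), ([0.4994, 0.1156, 0.3606], 0.57)]
side button_face [([0.4964, 0.1158, 0.3576], 0.45)]
```

View pics/c8.png

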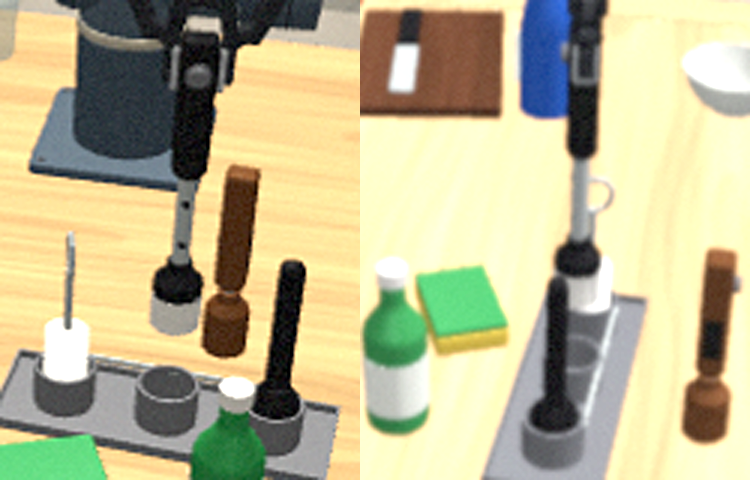

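```bash
python3 -c "
from plant import hand_in
print(hand_in())"
```

```text
the job is handed in; nothing more can be done
None
```

The telescoping brush is extended to its second stop, locked, and held upright clear of the caddy; I handed the job in at about 12 s. It was the black brush with the button in the middle cup. The brown look-alike beside the caddy was not touched.

**Extending:** I gripped the handle across the button and pressed it flush (fingers at 27 mm). I then pulled it up about 80 mm until the brush's weight came onto the wrist, which shows the end of travel, and let go so the button sprang out.

**Lifting:** I turned the gripper 90° and took the plain faces (fingers at 29.5 mm). I then lifted the brush about 105 mm and stopped there.

**Last checks:**
- **Locked:** pushing down on the handle before the lift met 10.5 N of resistance with only 0.6 mm of travel.
- **Fully extended:** the spotter puts the brush's origin at a height of about 0.113 m and the grip point at 0.361 m. That is 0.248 m apart, against 0.247 m expected at the second stop.
- **Clear of the caddy:** the underside of the head is well above the 45 mm rims.
- **Held:** the wrist carries about 4.8 N. That is slightly above the 2.6 to 4.7 N I would expect for the brush, but within the sensor's noise of about 1 N.
- **Everything else:** what showed in the last scene and side pictures was still in place: both other brushes, soap, pad and the brown look-alike. They did not show all of the mug, bowl and spray bottle, but the arm passed nowhere near them.

One early wrist reading was about 5 mm off because the arm was still settling. I corrected it before gripping.

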